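Seat a specimen cup in the reader dock and hold it on its stop

TASK

Stand the specimen cup with the yellow lid upright in the pocket of the reader dock, on the sprung plunger, while the orange keeper bar is still open; then swing the keeper bar shut until it snaps past its detent. Then press the cup gently straight down against the plunger until it sits hard on the metal stop pads, and finish while still pressing it there; do not let go. Leave the cup with the red lid alone.

Things in the scene. Friction and masses are not known exactly. Their poses are not given: they have to be found in the camera images.
- yellow_cup_mid (a point): centre, half-way up, of the white specimen cup with a yellow screw lid: 60 mm tall, body 45 mm in diameter, lid 49 mm in diameter over its top 12 mm, about 60 g, closed and rigid; z axis up along the cup. Starts upright on the worktop.
- red_cup_mid (a point): centre, half-way up, of the other specimen cup, alike but with a red screw lid; must be left where it stands.
- dock: reader dock, fixed to the worktop: white base plate 122 x 144 x 12 mm (x, y, z) with a grey U-shaped pocket on it. Origin: centre of the pocket at worktop height; z up; the pocket's open side faces -x of the dock (towards the robot). The pocket is 53 mm wide inside, its walls are 11 mm thick and their top is 50 mm above the worktop; it is open upwards.
- pocket (a point): point on the axis of the pocket at the height of the stop pads' tops, 22 mm above the worktop: the underside of a fully seated cup is here, the middle of a seated cup 30 mm above it. Axes as the dock's.
- stop_pads: hard stop: three small steel pads round the plunger on the floor of the pocket, tops 22 mm above the worktop (origin as the dock's).
- plunger (a joint): travel of the sprung brass plunger (disc 21 mm in diameter) in the middle of the pocket floor: 0 = up, its top 10 mm above the stop pads (32 mm above the worktop), grows downwards; 0.010 = level with the pads. It carries a standing cup near 0; it yields from 2.8 N and takes about 6.3 N at the pads. Beyond that the pads carry the cup.
- keeper_bar (a joint): angle of the orange keeper bar, hinged about a vertical axis beside the pocket's front: 0 = shut, straight across the open front of the pocket (along the dock's y); grows as it swings out towards the robot (knob moving to the dock's -x), up to 1.6. Starts open. The sprung detent ball resists (about 3 to 8 N at the knob) between 0.14 and 0.07; past that it snaps to 0 and is kept there. The bar stays where it is left elsewhere.
- bar_hinge (a point): point on the keeper bar's vertical hinge axis, 85 mm above the worktop, at the height of point bar_knob; in the dock's frame at x -36 mm, y +47 mm.
- bar_knob (a point): grip point on the black upright knob at the keeper bar's free end: round post 14 mm in diameter, from 51 to 101 mm above the worktop, this point 85 mm above it and 105 mm from the hinge axis. The bar itself lies 41 to 52 mm above the worktop.
- microscope: microscope, a fixed obstacle to the right of the cups: origin under its middle at worktop height; about 0.5 m tall, it reaches 85 mm to either side (y) of its origin and about 170 mm towards the robot, where its eyepieces overhang at 0.35 to 0.45 m height. Go round it on the robot's side.
- pc_tower: black computer case, a fixed obstacle farther right, 0.42 m tall (papers on top), about 0.46 m deep and 0.19 m wide about its origin.
There are look-alikes about, which are no part of the job. Several things look just like the part that bears yellow_cup_mid: the one meant starts farthest to the robot's right.

How it is judged:
By the outcome, as a careful person would: the job done as asked, in the order asked, and still so for the second after the job is handed in, while the arm keeps its last pose, push and grip.
It also fails if it takes over 72 s, if anything falls off the work surface, if the arm or the gripper's body presses on something with over 40 N, if the wrist force passes 120 N, or if a joint passes its speed limit or range.

ROBOT

A 6-joint arm with a two-finger parallel gripper is mounted at the origin on a cart in front of the work surface, level with it; the furniture and walls round the work are solid. World frame = base frame: x ahead of the robot, y to its left, z up, the work surface at z = 0. Lengths are in mm, angles in rad, forces in N, time in s.
With the tool pointing down it reaches from about 275 to 1000 mm from the base axis. Payload 8.4 kg.
Tool frame: the origin (TCP) lies on the centre line of the jaws, within the pads' length; the fingertips stand 22 mm ahead of it and the grasp point (between the pads) lies 3 mm ahead of it; z points along the fingers, y is the direction in which the jaws open and shut (so a half turn about z gives the same grasp; the last joint's range is limited). The gripper opens to 85 mm and grips with 20 to 120 N. Pads are 22 mm wide; open, the fingers measure 114 mm over their backs; the gripper's body (76 mm by 85 mm) begins 54 mm behind the grasp point. The pads swing forward as they close: fully open they stand 13 mm farther back than shut.
Start: joints at [-1.17, 0.353, 1.633, -0, 1.155, -0.002], TCP at [244.996, -574.983, 253.281] pointing down, gripper open.
Joint ranges: [-2.63, 2.63], [-0.92, 2.1], [0.06, 2.66], [-1.3, 4.44], [0, 2.69], [-3.02, 3.02]. Speed limits (rad/s): [2.22, 2.22, 2.79, 3.14, 3.14, 3.14].

INTERFACE

Orientations are given as [roll, pitch, yaw] about the fixed x, y, z axes, in that order (R = Rz(yaw) Ry(pitch) Rx(roll)).
In Python, from rig import r gives the robot as it stands.
- The arm moves only by the tool carry_out, never from a script. Its argument "rows" is text: rows parted by semicolons, each of 5 numbers parted by spaces: the opening, from 0 (shut) to 1 (fully open), then the shift along the tool's x, y, z in units of 30 mm (1.0 is 30 mm), then the turn about the tool's z in units of 8 degrees (1.0 is 8 degrees). A call has 1 to 12 rows; each row shifts and turns the commanded pose from where the row before left it, along the tool's axes as they then stand; what a row does not reach is not made up. A row lasts 1/8 s, in which the tool goes at most 62.5 mm and 10.7 degrees, less where a joint would pass 70% of its speed; a pose out of reach is approached as far as the arm can. A call is refused whole if a number of a shift passes 1 or a number of a turn 1, either way. A call with a gripper value outside its range is refused whole. The fingers move at their own pace and stop on an object; "newtons" is the grip in N (left out, the last holds). Time passes only in rows, so rows that do not move let the fingers close. It gives the time, the measured TCP pose, the force and the opening at its end, in the units of the state.
- r.sense(): the state, without advancing time (a new reading comes with each control period).
- r.grab_frame(name): name is "scene" or "top"; returns the picture (480x640x3 uint8, blue, green, red); there is no depth.
- r.get_calibration(name): a dict with "intrinsics" (3x3 intrinsics, pixels), "position" and "rotation" of the camera in the world. Camera axes: x right, y up, looking along -z (the intrinsics and any distortion apply to the point x, -y, -z); pixel columns grow to the right and rows downward; lengths in mm; the calibration is good to about 2 mm. A picture is of the moment at which its call begins. get_calibration takes no time and is no camera call.
- r.sign_off(): hands the job in, once; it reports no verdict.
The state is a dict: "clock": time; "qpos": joint angles; "qvel": joint speeds; "joint_efforts": joint torques, N m; "eef_pos": TCP position; "tcp_rot": TCP orientation; "contact_force": force on the tool from outside, world axes, zero at the start; "wrist_torque": the same for the moment, N m; "opening": opening from 0.0 (shut) to 1.0 (fully open).
Only numpy, scipy, OpenCV 4.12 (cv2) and the standard library are available. Lean on these libraries where they do the work, as an engineer would, in place of code of your own. Each camera call takes 0.05 s, during which the arm holds its last target.

## Working session

There is one attempt and no reset: what is moved stays moved. The work goes in short steps, Python scripts to look and compute and a tool call to move; the robot and the scene stay as the last step left them, time stands still between calls to the robot, and variables do not carry over. Pictures are saved under pics/ and viewed, and the job is handed in when it is done.

Besides the shell and the picture viewer there is one more tool, called after "Call:" by a JSON object that holds its "fn" and its "kwargs". carry_out: Moves the arm, as the interface text tells. Its arguments: {"type":"object","properties":{"rows":{"type":"string"},"newtons":{"type":"number"}},"required":["rows"]}

```bash
ls; mkdir -p pics; python3 - <<'E'
from rig import r
import cv2,numpy as np
print(r.sense())
for n in("scene","top"):
    f=r.grab_frame(n); cv2.imwrite(f"pics/{n}0.png",f); c=r.get_calibration(n); print(n,c)
E
```

```text
pics
{'clock': 0.0, 'qpos': array([-1.17038973e+00,  3.53638973e-01,  1.63414217e+00,  1.14660610e-05,
        1.15519530e+00, -2.37082615e-03]), 'qvel': array([ 0.00085211, -0.00174031,  0.00013636, -0.00055539,  0.00058508,
        0.0005545 ]), 'joint_efforts': array([ 1.06516669e-03, -6.05235171e+01, -3.42059362e+01,  2.09445029e-04,
        9.19329061e-03, -2.36413854e-05]), 'eef_pos': array([ 244.82949669, -574.56356993,  252.56395079]), 'tcp_rot': array([-3.14020889e+00, -1.37642807e-05,  4.02772781e-01]), 'contact_force': array([-0.3294804 , -0.78977501, -0.45092334]), 'wrist_torque': array([0.01188262, 0.01324444, 0.00346448]), 'opening': 1.0002304420648094}
scene {'intrinsics': array([[548.3198607 ,   0.        , 323.07296483],
       [  0.        , 548.3198607 , 238.70108297],
       [  0.        ,   0.        ,   1.        ]]), 'position': array([-543.30480208,  957.02907066,  716.50560943]), 'rotation': array([ 1.12659685,  0.0268014 , -2.24910158])}
top {'intrinsics': array([[508.16665473,   0.        , 319.61215818],
       [  0.        , 508.16665473, 235.92708254],
       [  0.        ,   0.        ,   1.        ]]), 'position': array([ 449.95472659,   99.74332493, 1480.26532896]), 'rotation': array([ 0.07920495, -0.01345273, -1.55293288])}
```

View pics/scene0.png

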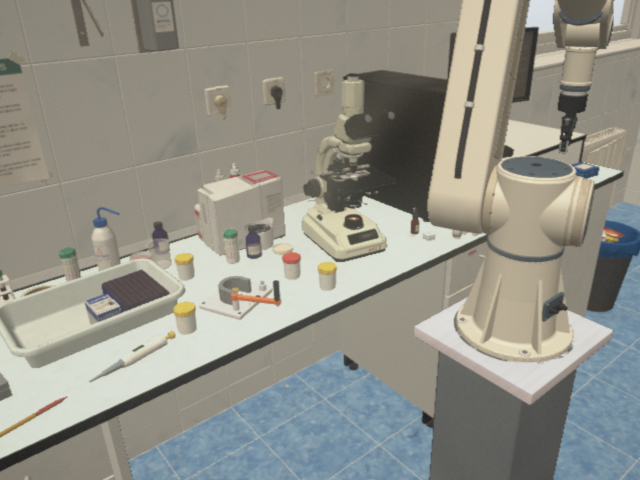

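View pics/top0.png

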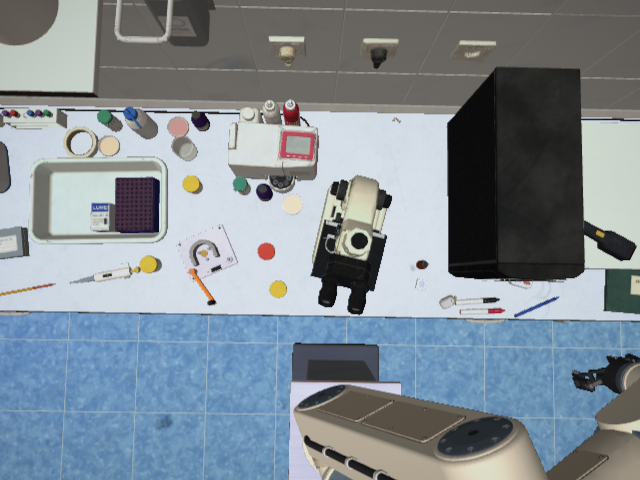

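Yellow-lidded cups in the top view are at (192,184), (148,264) and (278,289). The last is farthest right (-y) and is the one meant, seen at (327,276) in the scene view. The red cup is at (266,251). The dock is at (207,250), with its orange bar open towards the robot. Next I'll enlarge and measure.

```bash
cat > h.py <<'E'
import numpy as np,cv2
from scipy.spatial.transform import Rotation as Ro
from rig import r
C={n:r.get_calibration(n) for n in("scene","top")}
def ray(n,u,v):
    c=C[n];K=c["intrinsics"];d=np.linalg.inv(K)@[u,v,1];d=d*[1,-1,-1]
    return c["position"],Ro.from_euler('xyz',c["rotation"]).as_matrix()@d
def onz(n,u,v,z):
    p,d=ray(n,u,v);return p+d*(z-p[2])/d[2]
def two(a,b):
    p,d=ray("top",*a);q,e=ray("scene",*b);d=d/np.linalg.norm(d);e=e/np.linalg.norm(e)
    s=np.linalg.lstsq(np.c_[d,-e],q-p,rcond=None)[0];A=p+s[0]*d;B=q+s[1]*e
    return (A+B)/2,np.linalg.norm(A-B)
def proj(n,P):
    c=C[n];x=Ro.from_euler('xyz',c["rotation"]).as_matrix().T@(np.array(P)-c["position"]);x=x*[1,-1,-1]
    y=c["intrinsics"]@x;return y[:2]/y[2]
def blobs(im,lo,hi,amin=20):
    h=cv2.cvtColor(im,cv2.COLOR_BGR2HSV);m=cv2.inRange(h,np.array(lo),np.array(hi))
    n,l,s,c=cv2.connectedComponentsWithStats(m)
    return [(c[i].round(1),s[i].tolist()) for i in range(1,n) if s[i][4]>=amin]
E
python3 - <<'E'
from h import *
t=cv2.imread("pics/top0.png");s=cv2.imread("pics/scene0.png")
for nm,im in(("top",t),("scene",s)):
    for k,lo,hi in(("yel",(20,120,120),(32,255,255)),("red",(0,130,100),(4,255,255)),("red2",(174,120,100),(180,255,255)),("ora",(5,170,120),(17,255,255))):
        for c,st in blobs(im,lo,hi,30): print(nm,k,c,st,onz(nm,*c,60).round(1),onz(nm,*c,52).round(1))
a=cv2.resize(t[210:320,160:310],None,fx=5,fy=5,interpolation=cv2.INTER_CUBIC);cv2.imwrite("pics/tc.png",a)
a=cv2.resize(s[240:330,190:350],None,fx=5,fy=5,interpolation=cv2.INTER_CUBIC);cv2.imwrite("pics/sc.png",a)
E
```

```text
top yel [190.8 183.6] [183, 176, 17, 16, 216] [704.  448.2  60. ] [705.4 450.1  52. ]
top yel [599.6 233.6] [596, 230, 8, 8, 37] [ 584.6 -708.4   60. ] [ 585.3 -712.9   52. ]
top yel [148.  264.1] [140, 256, 17, 17, 224] [475.5 558.1  60. ] [475.6 560.7  52. ]
top yel [277.8 288.7] [270, 281, 17, 16, 213] [413.8 196.2  60. ] [413.6 196.7  52. ]
top yel [ 22.7 289.8] [12, 288, 21, 5, 34] [398.4 899.1  60. ] [398.1 903.6  52. ]
top red [265.9 251.1] [258, 244, 17, 16, 210] [517.7 231.9  60. ] [518.  232.7  52. ]
top red2 [288.8 112. ] [283, 104, 14, 17, 96] [916.5 177.   60. ] [919.1 177.5  52. ]
top red2 [296.4 144.7] [280, 132, 34, 27, 339] [821.9 153.3  60. ] [824.  153.6  52. ]
top red2 [495.2 310.4] [488, 309, 17, 4, 55] [ 364.3 -409.9   60. ] [ 363.8 -412.8   52. ]
top ora [201.2 284.4] [191, 269, 22, 31, 102] [421.9 408.7  60. ] [421.8 410.5  52. ]
scene yel [611.  238.9] [607, 236, 11, 6, 41] [  19.8 -471.7   60. ] [  26.7 -489.1   52. ]
scene yel [183.2 258.5] [175, 254, 17, 10, 141] [694.9 454.4  60. ] [710.  448.2  52. ]
scene yel [326.6 267.9] [318, 263, 18, 11, 161] [403.7 205.1  60. ] [415.2 196.   52. ]
scene yel [183.5 309.1] [174, 302, 20, 15, 233] [467. 564.  60.] [479.3 559.2  52. ]
scene red [289.  258.1] [283, 254, 15, 9, 57] [510.3 244.6  60. ] [523.1 235.9  52. ]
```

View pics/tc.png

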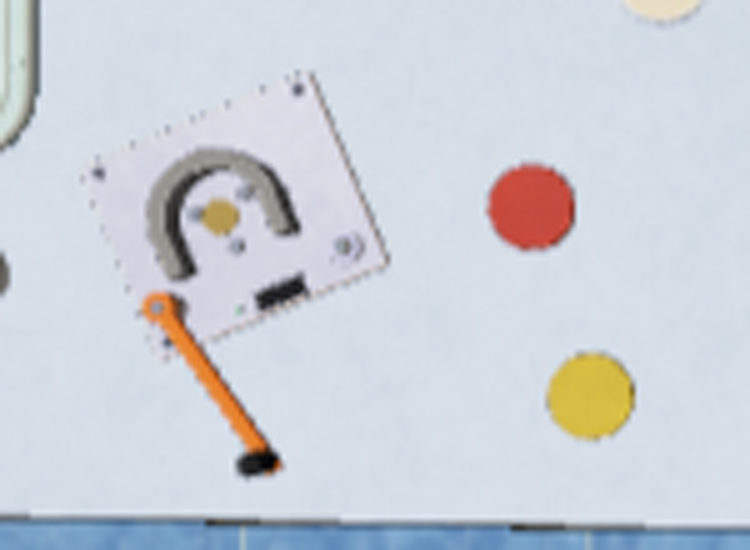

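View pics/sc.png

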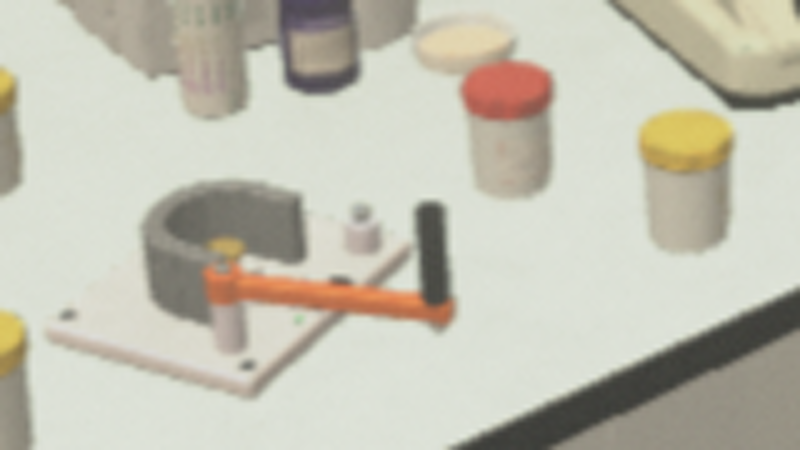

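```bash
python3 - <<'E'
from h import *
def tp(x,y):return 160+(x+.5)/5-.5,210+(y+.5)/5-.5
def sp(x,y):return 190+(x+.5)/5-.5,240+(y+.5)/5-.5
co=[onz("top",*tp(*c),12) for c in((82,178),(313,72),(388,262),(167,358))]
for c in co:print(c.round(1))
print([np.linalg.norm(co[i]-co[i-3]).round(1) for i in range(4)])
ctr=np.mean(co,axis=0)
yv=(co[0]-co[1]+co[3]-co[2])[:2]; xv=(co[0]-co[3]+co[1]-co[2])[:2]
print("yaw",np.arctan2(-yv[0],yv[1]),np.arctan2(xv[1],xv[0]),"ctr",ctr)
pl=onz("top",*tp(221,216),32);print("plunger",pl, two(tp(221,216),sp(227,247)))
h=onz("top",*tp(160,308),55);print("hinge",h,two(tp(160,308),sp(224,272)))
print("knob top",two(tp(245,465),sp(432,204)),onz("top",*tp(243,466),101),"knob bot",onz("top",*tp(272,462),51))
E
```

```text
[532.2 495.7  12. ]
[596.1 364.8  12. ]
[487.  318.1  12. ]
[429.7 442.9  12. ]
[np.float64(145.6), np.float64(118.7), np.float64(137.4), np.float64(115.3)]
yaw 0.44294980521462557 0.4393411361974477 ctr [511.25830133 405.38574238  12.        ]
plunger [510.89948237 410.67710802  32.        ] (array([510.5692208 , 410.18680288,  31.90068274]), np.float64(1.1982652179339144))
hinge [457.98715043 437.81752432  55.        ] (array([458.36173625, 438.91977323,  52.73319577]), np.float64(1.3147437555874624))
knob top (array([373.86126641, 377.06659606, 102.29354122]), np.float64(2.139594099351531)) [373.86328933 379.26045846 101.        ] knob bot [373.59242096 373.36533176  51.        ]
```

```bash
python3 - <<'E'
from h import *
for p in((328,308),(356,312),(318,298),(365,305)):print("eyep",onz("top",*p,400).round(), onz("top",*p,350).round())
for p in((313,270),(380,270)):print("base",onz("top",*p,60).round())
for p in((448,278),(583,278)):print("tower",onz("top",*p,420).round())
# grasp point plan
print(onz("top",277.8,288.7,60),two((277.8,288.7),(326.6,267.0)))
y=r.sense()["tcp_rot"][2];print(r.sense()["eef_pos"])
W=[r.sense()["eef_pos"],(270,-180,250),(305,-30,250),(305,70,250),(413.8,196.3,170)]
for a,b in zip(W,W[1:]):
    d=np.array(b)-a;n=int(np.ceil(np.linalg.norm(d)/45));t=np.array([d[0]*np.cos(y)+d[1]*np.sin(y),d[0]*np.sin(y)-d[1]*np.cos(y),-d[2]])/30
    n=max(n,int(np.ceil(abs(t).max())));print(n,(t/n).round(3),t.round(2))
E
```

```text
eyep [384.  66. 400.] [381.  65. 350.]
eyep [376.   7. 400.] [373.   3. 350.]
eyep [404.  88. 400.] [402.  87. 350.]
eyep [391. -12. 400.] [389. -17. 350.]
base [467.  99.  60.]
base [471. -88.  60.]
tower [ 451. -182.  420.]
tower [ 456. -466.  420.]
[413.77947012 196.16719363  60.        ] (array([413.82575912, 196.67596504,  55.42258499]), np.float64(0.5124425925942194))
[ 244.84239444 -574.60315782  252.62237258]
12 [ 0.494 -0.981  0.007] [  5.93 -11.77   0.09]
5 [ 0.607 -0.828  0.   ] [ 3.03 -4.14  0.  ]
4 [ 0.327 -0.767  0.   ] [ 1.31 -3.07  0.  ]
5 [ 0.997 -0.49   0.533] [ 4.99 -2.45  2.67]
```

Call:
{"fn": "carry_out", "kwargs": {"rows": "1 0.49 -0.98 0 0;1 0.49 -0.98 0 0;1 0.49 -0.98 0 0;1 0.49 -0.98 0 0;1 0.49 -0.98 0 0;1 0.49 -0.98 0 0;1 0.49 -0.98 0 0;1 0.49 -0.98 0 0;1 0.49 -0.98 0 0;1 0.49 -0.98 0 0;1 0.49 -0.98 0 0;1 0 0 0 0", "newtons": 40}}

```text
clock: 1.6
eef_pos: [266.6, -212.5, 253.1]
tcp_rot: [-3.141, 0.0, 0.405]
contact_force: [0.6, -0.0, -0.1]
opening: 1.0
```

```bash
cat > plan.py <<'E'
from h import *
import sys
def plan(W,y=None,step=45):
    s=r.sense();y=s["tcp_rot"][2] if y is None else y
    print("at",s["eef_pos"].round(1),s["tcp_rot"].round(4),"F",s["contact_force"].round(1),"op",round(s["opening"],3),"t",s["clock"],"q",s["qpos"].round(2))
    W=[s["eef_pos"]]+list(W)
    for a,b in zip(W,W[1:]):
        d=np.array(b,float)-a;t=np.array([d[0]*np.cos(y)+d[1]*np.sin(y),d[0]*np.sin(y)-d[1]*np.cos(y),-d[2]])/30
        n=max(int(np.ceil(np.linalg.norm(d)/step)),int(np.ceil(abs(t).max())));print(n,(t/n).round(3),t.round(2))
E
python3 -c "
from plan import *
plan([(285,-30,250),(288,75,250),(413.8,196.3,170)])"
```

```text
at [ 266.6 -212.5  253.1] [-3.141e+00  1.000e-04  4.050e-01] F [ 0.6 -0.  -0.1] op 1.0 t 1.6 q [-0.68 -0.12  2.18  0.    1.08  0.49]
6 [ 0.493 -0.891  0.017] [ 2.96 -5.35  0.1 ]
4 [ 0.368 -0.794 -0.   ] [ 1.47 -3.18 -0.  ]
6 [ 0.908 -0.344  0.444] [ 5.45 -2.06  2.67]
```

Call:
{"fn": "carry_out", "kwargs": {"rows": "1 0.49 -0.89 0 0;1 0.49 -0.89 0 0;1 0.49 -0.89 0 0;1 0.49 -0.89 0 0;1 0.49 -0.89 0 0;1 0.49 -0.89 0 0;1 0.37 -0.8 0 0;1 0.37 -0.8 0 0;1 0.37 -0.8 0 0;1 0.37 -0.8 0 0;1 0 0 0 0;1 0 0 0 0"}}

```text
clock: 3.1
eef_pos: [288.7, 73.1, 253.2]
tcp_rot: [3.141, 0.0, 0.403]
contact_force: [-0.1, -0.5, 0.1]
opening: 0.996
```

```bash
python3 -c "
from plan import *
plan([(413.8,196.4,120)])"
```

```text
at [288.7  73.1 253.2] [3.1412e+00 3.0000e-04 4.0330e-01] F [-0.1 -0.5  0.1] op 0.996 t 3.1 q [ 0.24 -0.21  2.25 -0.    1.1   1.41]
6 [ 0.908 -0.357  0.74 ] [ 5.45 -2.14  4.44]
```

Call:
{"fn": "carry_out", "kwargs": {"rows": "1 0.91 -0.36 0.5 0;1 0.91 -0.36 0.6 0;1 0.91 -0.36 0.8 0;1 0.91 -0.36 0.8 0;1 0.91 -0.36 0.8 0;1 0.91 -0.36 0.9 0;1 0 0 0 0;1 0 0 0 0"}}

```text
clock: 4.1
eef_pos: [413.6, 196.2, 121.3]
tcp_rot: [3.141, 0.001, 0.402]
contact_force: [-0.1, -1.5, 1.0]
opening: 1.001
```

```bash
python3 - <<'E'
from plan import *
plan([(413.8,196.4,55)])
a=r.grab_frame("scene");b=r.grab_frame("top")
cv2.imwrite("pics/s1.png",np.vstack([cv2.resize(a[180:300,250:410],None,fx=4,fy=4)[:,:640],])); cv2.imwrite("pics/t1.png",cv2.resize(b[220:340,200:360],None,fx=4,fy=4))
E
```

```text
at [413.6 196.2 121.3] [3.1414e+00 1.3000e-03 4.0190e-01] F [-0.1 -1.5  1. ] op 1.001 t 4.1 q [ 0.44  0.28  2.09 -0.    0.76  1.61]
3 [ 0.003 -0.001  0.736] [ 0.01 -0.    2.21]
```

View pics/s1.png

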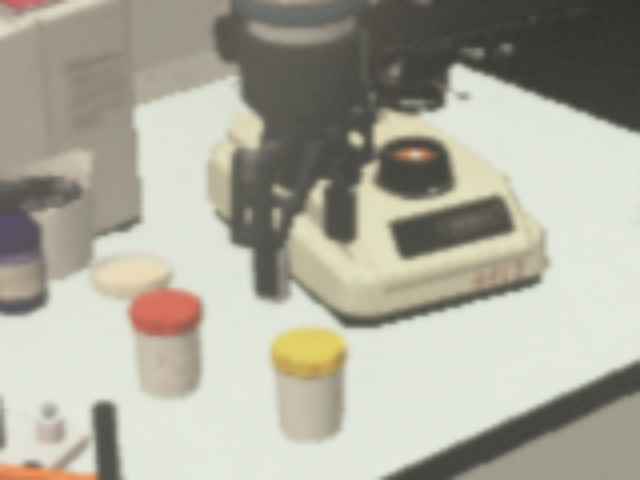

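View pics/t1.png

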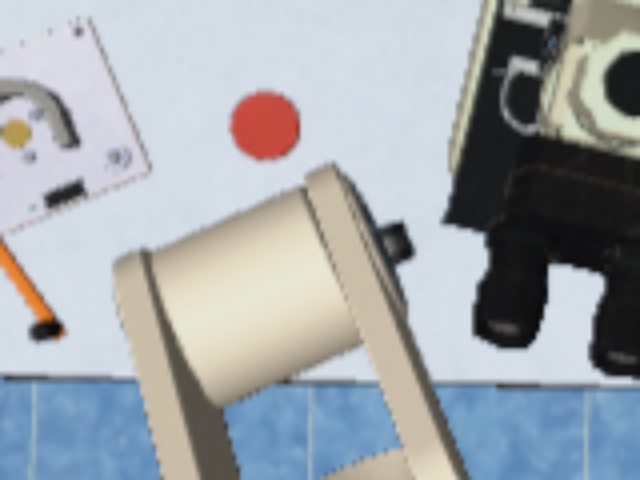

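The enlarged scene view shows the yellow-lidded cup at (310,385) in the crop, right of the red cup. The open jaws are above it, one finger each side. Descending.

Call:
{"fn": "carry_out", "kwargs": {"rows": "1 0 0 0.75 0;1 0 0 0.75 0;1 0 0 0.7 0;1 0 0 0 0;0.4 0 0 0 0;0.4 0 0 0 0;0.4 0 0 0 0;0.4 0 0 0 0;0.4 0 0 0 0;0.4 0 0 0 0", "newtons": 40}}

```text
clock: 5.45
eef_pos: [414.5, 197.7, 56.5]
tcp_rot: [-3.142, -0.002, 0.403]
contact_force: [-0.5, -1.1, 8.9]
opening: 0.554
```

```bash
python3 - <<'E'
from plan import *
plan([(413.8,196.4,160),(510.7,410.5,160)])
a=r.grab_frame("scene")
cv2.imwrite("pics/s2.png",cv2.resize(a[180:300,250:410],None,fx=4,fy=4)[:,:640])
E
```

```text
at [414.5 197.7  56.5] [-3.1416e+00 -1.8000e-03  4.0290e-01] F [-0.5 -1.1  8.9] op 0.554 t 5.45 q [ 0.44  0.41  2.13 -0.    0.61  1.61]
4 [-0.01   0.007 -0.863] [-0.04  0.03 -3.45]
6 [ 0.962 -0.883 -0.   ] [ 5.77 -5.3  -0.  ]
```

View pics/s2.png

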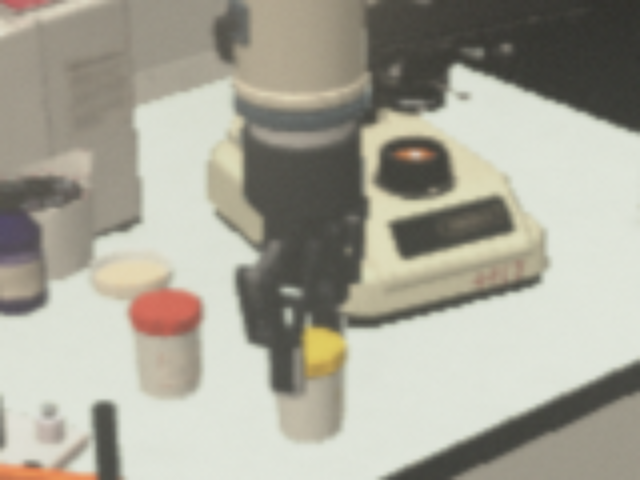

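Call:
{"fn": "carry_out", "kwargs": {"rows": "0.4 0 0 -0.5 0;0.4 0 0 -0.9 0;0.4 0 0 -0.9 0;0.4 0 0 -0.9 0;0.4 0 0 -0.4 0;0.4 0.95 -0.87 0 0;0.4 0.95 -0.87 0 0;0.4 0.95 -0.87 0 0;0.4 0.95 -0.87 0 0;0.4 0.95 -0.87 0 0;0.4 0.95 -0.87 0 0;0.4 0 0 0 0"}}

```text
clock: 7.0
eef_pos: [510.3, 410.5, 163.0]
tcp_rot: [-3.141, -0.001, 0.404]
contact_force: [0.4, -0.4, -0.2]
opening: 0.559
```

Call:
{"fn": "carry_out", "kwargs": {"rows": "0.4 0 0 0 0;0.4 0 0 0 0"}}

```text
clock: 7.25
eef_pos: [509.2, 407.5, 163.2]
tcp_rot: [3.141, 0.001, 0.402]
contact_force: [0.3, -0.2, -0.2]
opening: 0.559
```

```bash
python3 - <<'E'
from plan import *
plan([(510.8,410.6,160)])
a=r.grab_frame("scene");b=r.grab_frame("top")
cv2.imwrite("pics/s3.png",cv2.resize(a[180:330,170:330],None,fx=4,fy=4));cv2.imwrite("pics/t3.png",cv2.resize(b[200:320,140:300],None,fx=4,fy=4))
E
```

```text
at [509.2 407.5 163.2] [3.1412e+00 1.0000e-03 4.0230e-01] F [ 0.3 -0.2 -0.2] op 0.559 t 7.25 q [ 0.67  0.49  1.65 -0.    1.01  1.84]
1 [ 0.089 -0.076  0.105] [ 0.09 -0.08  0.11]
```

View pics/s3.png

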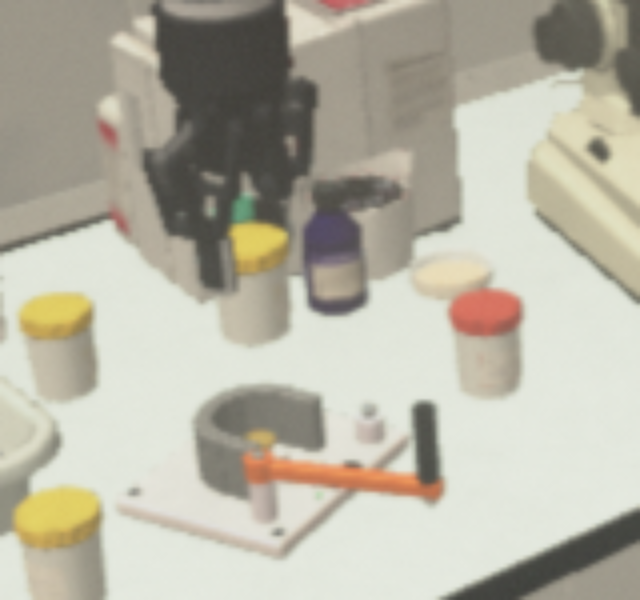

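View pics/t3.png

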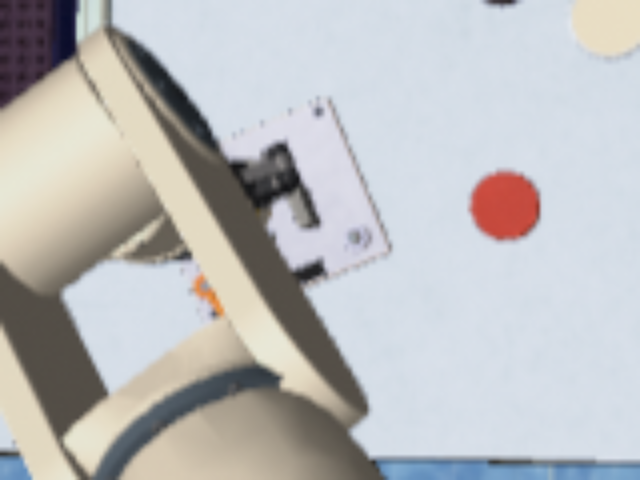

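```bash
python3 - <<'E'
from plan import *
for dz in (60,0): print(proj("scene",(509.2,407.5,106.7+dz)))
im=cv2.imread("pics/s3.png")
print([ (c/4+[170,180],s) for c,s in blobs(im,(20,120,120),(32,255,255),300)])
# reference: how the blob of the standing cup related to projected top/mid
print(proj("scene",(413.8,196.4,52)),"vs 326.6 267.9")
E
```

```text
[230.54551617 239.35665489]
[233.02771078 261.90935937]
[(array([234.275, 241.375]), [230, 223, 56, 49, 2109]), (array([183.725, 258.975]), [22, 297, 67, 40, 2181]), (array([184.   , 309.425]), [16, 490, 82, 57, 3616])]
[326.82437042 268.15970719] vs 326.6 267.9
```

Call:
{"fn": "carry_out", "kwargs": {"rows": "0.4 0.09 -0.08 0.4 0;0.4 0 0 0.5 0;0.4 0 0 0.5 0;0.4 0 0 0.4 0;0.4 0 0 0.3 0;0.4 0 0 0 0;0.4 0 0 0 0;0.4 0 0 0 0"}}

```text
clock: 8.35
eef_pos: [511.6, 412.1, 100.9]
tcp_rot: [-3.141, -0.001, 0.403]
contact_force: [1.3, 0.2, -0.3]
opening: 0.556
```

```bash
python3 - <<'E'
from plan import *
plan([(510.8,410.6,88.5)])
a=r.grab_frame("scene")
cv2.imwrite("pics/s4.png",cv2.resize(a[210:320,180:300],None,fx=5,fy=5,interpolation=cv2.INTER_CUBIC))
E
```

```text
at [511.6 412.1 100.9] [-3.1413e+00 -1.1000e-03  4.0280e-01] F [ 1.3  0.2 -0.3] op 0.556 t 8.35 q [0.68 0.57 1.67 0.   0.9  1.84]
1 [-0.045  0.034  0.414] [-0.05  0.03  0.41]
```

View pics/s4.png

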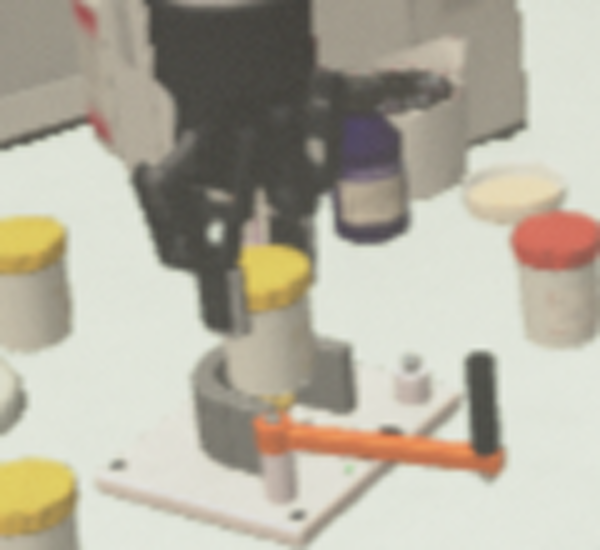

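Call:
{"fn": "carry_out", "kwargs": {"rows": "0.4 -0.02 0.02 0.2 0;0.4 0 0 0.15 0;0.4 0 0 0.08 0;0.4 0 0 0 0;0.4 0 0 0 0;0.4 0 0 0 0"}}

```text
clock: 9.15
eef_pos: [511.0, 410.9, 87.5]
tcp_rot: [3.142, -0.0, 0.403]
contact_force: [0.6, -1.8, 2.5]
opening: 0.554
```

```bash
python3 - <<'E'
from plan import *
plan([(510.8,410.6,88.5)])
a=r.grab_frame("scene")
cv2.imwrite("pics/s5.png",cv2.resize(a[210:320,180:300],None,fx=5,fy=5,interpolation=cv2.INTER_CUBIC))
E
```

```text
at [511.  410.9  87.5] [ 3.1415e+00 -1.0000e-04  4.0280e-01] F [ 0.6 -1.8  2.5] op 0.554 t 9.15 q [ 0.68  0.58  1.68 -0.    0.88  1.84]
1 [-0.012  0.007 -0.032] [-0.01  0.01 -0.03]
```

View pics/s5.png

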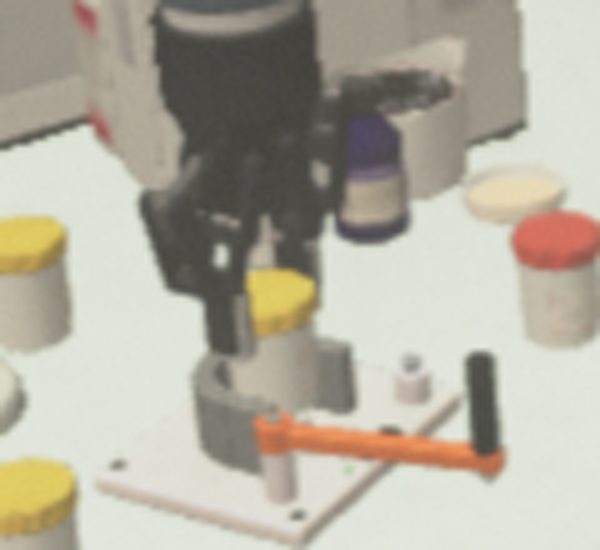

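The cup is in the pocket with its base on the plunger (Fz about 2.5 N). Opening gently.

Call:
{"fn": "carry_out", "kwargs": {"rows": "0.58 0 0 0 0;0.62 0 0 0 0;0.66 0 0 0 0;0.75 0 0 0 0;0.9 0 0 0 0;1 0 0 0 0;1 0 0 0 0;1 0 0 0 0"}}

```text
clock: 10.2
eef_pos: [511.0, 411.0, 87.4]
tcp_rot: [3.142, 0.0, 0.403]
contact_force: [0.4, -0.7, 0.1]
opening: 0.999
```

Call:
{"fn": "carry_out", "kwargs": {"rows": "1 0 0 -0.4 0;1 0 0 -0.8 0;1 0 0 -0.9 0;1 0 0 -0.9 0;1 0 0 0 0;1 0 0 0 0"}}

```text
clock: 10.95
eef_pos: [510.7, 410.8, 177.1]
tcp_rot: [3.142, 0.0, 0.403]
contact_force: [-0.5, -0.1, -0.4]
opening: 1.001
```

```bash
python3 - <<'E'
from plan import *
plan([(510.8,410.6,88.5)])
a=r.grab_frame("scene")
cv2.imwrite("pics/s6.png",cv2.resize(a[210:320,180:300],None,fx=5,fy=5,interpolation=cv2.INTER_CUBIC))
E
```

```text
at [510.7 410.8 177.1] [3.1415e+00 3.0000e-04 4.0280e-01] F [-0.5 -0.1 -0.4] op 1.001 t 10.95 q [0.68 0.47 1.63 0.   1.04 1.84]
3 [-0.     0.002  0.985] [-0.    0.01  2.95]
```

View pics/s6.png

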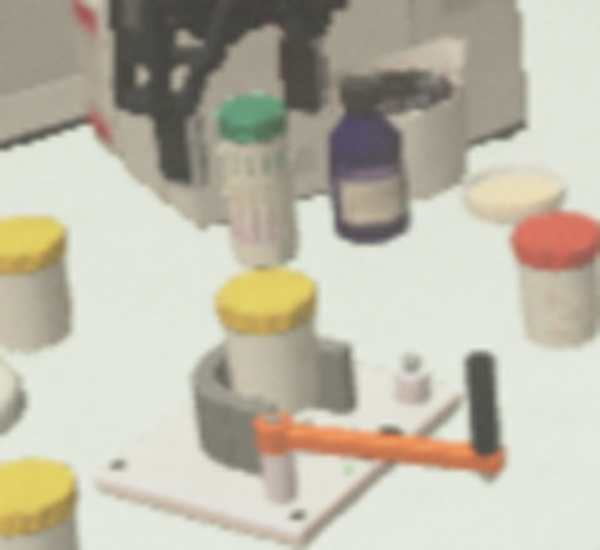

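Cup is upright on the plunger, and the bar is still open with its knob at (482,400) in the crop. Next I straddle the knob with half-open jaws and swing it round.

```bash
python3 - <<'E'
from plan import *
plan([(373.7,376.5,170)])
E
```

```text
at [510.5 410.6 176.6] [3.1412e+00 1.3000e-03 4.0280e-01] F [-0.   0.4 -0.4] op 1.0 t 11.0 q [ 0.68  0.48  1.63 -0.    1.04  1.84]
5 [-0.928 -0.148  0.044] [-4.64 -0.74  0.22]
```

Call:
{"fn": "carry_out", "kwargs": {"rows": "0.6 -0.93 -0.15 0 0;0.45 -0.93 -0.15 0 0;0.4 -0.93 -0.15 0 0;0.4 -0.93 -0.15 0 0;0.4 -0.93 -0.15 0 0;0.4 0 0 0 -0.8;0.4 0 0 0 -0.8;0.4 0 0 0 0;0.4 0 0 0 0"}}

```text
clock: 12.12
eef_pos: [373.6, 376.8, 176.8]
tcp_rot: [3.141, 0.001, 0.624]
contact_force: [-0.1, 1.1, 1.1]
opening: 0.401
```

```bash
python3 - <<'E'
from plan import *
plan([(373.7,376.5,87)])
a=r.grab_frame("scene")
cv2.imwrite("pics/s7.png",cv2.resize(a[190:320,180:320],None,fx=4,fy=4,interpolation=cv2.INTER_CUBIC))
E
```

```text
at [373.6 376.8 176.8] [3.1414e+00 1.1000e-03 6.2370e-01] F [-0.1  1.1  1.1] op 0.401 t 12.125 q [0.79 0.3  1.91 0.   0.94 1.73]
3 [-0.001  0.003  0.998] [-0.    0.01  2.99]
```

View pics/s7.png

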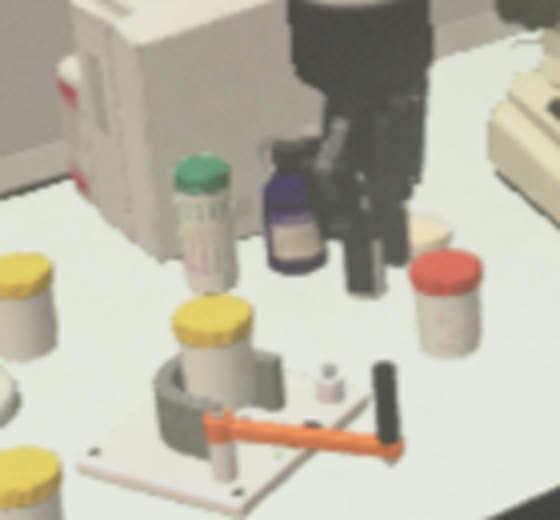

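The fingers are above the knob (385,365) with one on each side. Lowering, then checking.

Call:
{"fn": "carry_out", "kwargs": {"rows": "0.4 0 0 0.6 0;0.4 0 0 0.6 0;0.4 0 0 0.5 0;0.4 0 0 0.5 0;0.4 0 0 0.4 0;0.4 0 0 0.35 0;0.4 0 0 0 0;0.4 0 0 0 0"}}

```text
clock: 13.18
eef_pos: [374.0, 377.2, 89.1]
tcp_rot: [-3.142, -0.0, 0.626]
contact_force: [1.0, -0.2, 0.0]
opening: 0.402
```

```bash
python3 - <<'E'
from plan import *
plan([(373.7,376.5,87)])
a=r.grab_frame("scene")
cv2.imwrite("pics/s8.png",cv2.resize(a[190:320,180:320],None,fx=4,fy=4,interpolation=cv2.INTER_CUBIC))
E
```

```text
at [374.  377.2  89.1] [-3.1415e+00 -4.0000e-04  6.2620e-01] F [ 1.  -0.2  0. ] op 0.402 t 13.175 q [0.79 0.43 1.96 0.   0.75 1.73]
1 [-0.022  0.013  0.071] [-0.02  0.01  0.07]
```

View pics/s8.png

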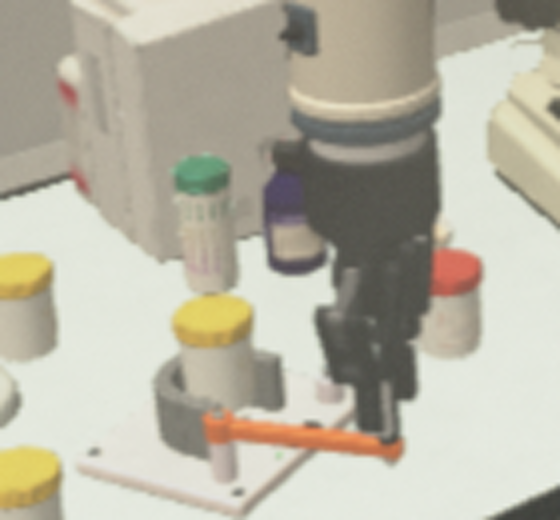

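Call:
{"fn": "carry_out", "kwargs": {"rows": "0.4 0.01 0.24 0 -0.5;0.4 0.01 0.24 0 -0.5;0.4 0.02 0.37 0 -0.75;0.4 0.02 0.37 0 -0.75;0.4 0.02 0.37 0 -0.75;0.4 0.02 0.37 0 -0.75;0.4 0.02 0.37 0 -0.75;0.4 0.02 0.37 0 -0.75;0.4 0.02 0.37 0 -0.75;0.4 0.01 0.24 0 -0.5;0.4 0 0 0 0"}}

```text
clock: 14.6
eef_pos: [460.0, 333.8, 89.4]
tcp_rot: [3.141, -0.001, 1.568]
contact_force: [0.0, -0.3, 0.5]
opening: 0.399
```

```bash
cat > arc.py <<'E'
from plan import *
s=r.sense();e=s["eef_pos"][:2]-[458.3,438];b=np.arctan2(e[1],e[0])
print("pos",s["eef_pos"].round(1),"radius",np.hypot(*e).round(1),"tcp theta",-1.131-b,"yaw err",s["tcp_rot"][2]-(b+np.pi),"F",s["contact_force"].round(1),"op",s["opening"],s["clock"])
import sys
a=r.grab_frame("scene")
cv2.imwrite(f"pics/{sys.argv[1]}.png",cv2.resize(a[190:320,180:320],None,fx=4,fy=4,interpolation=cv2.INTER_CUBIC))
E
python3 arc.py s9
```

```text
pos [460.  333.8  89.4] radius 104.2 tcp theta 0.4239085579156594 yaw err -0.019022364796252633 F [ 0.  -0.3  0.5] op 0.398624230690694 14.6
```

View pics/s9.png

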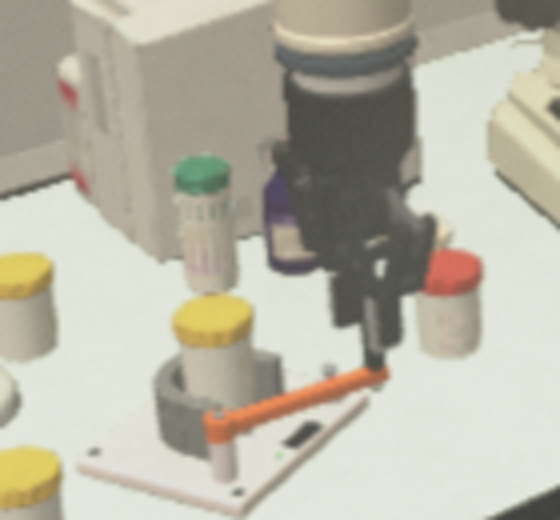

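Call:
{"fn": "carry_out", "kwargs": {"rows": "0.4 0.01 0.31 0 -0.6;0.4 0.01 0.31 0 -0.6;0.4 0.01 0.31 0 -0.6;0.4 0.01 0.31 0 -0.6;0.4 0 0.1 0 -0.2;0.4 0 0.1 0 -0.2;0.4 0 0.1 0 -0.2;0.4 0 0.1 0 -0.2;0.4 0 0 0 0"}}

```text
clock: 15.78
eef_pos: [507.3, 343.9, 89.0]
tcp_rot: [3.141, 0.0, 2.015]
contact_force: [0.2, -0.0, 0.5]
opening: 0.398
```

```bash
python3 arc.py s10
```

```text
pos [507.3 343.9  89. ] radius 106.1 tcp theta -0.04013670009109016 yaw err -0.03544023289276188 F [ 0.2 -0.   0.5] op 0.39757533871101625 15.775
```

View pics/s10.png

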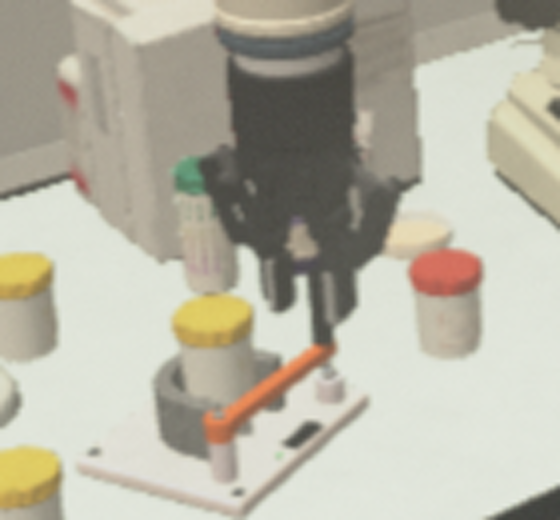

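Call:
{"fn": "carry_out", "kwargs": {"rows": "0.4 0 0.05 0 0;0.4 0 0.05 0 0;0.4 0 0.05 0 0;0.4 0 0 0 0"}}

```text
clock: 16.32
eef_pos: [511.4, 345.8, 88.9]
tcp_rot: [3.141, -0.0, 2.015]
contact_force: [-0.3, 0.2, 0.5]
opening: 0.401
```

```bash
python3 arc.py s11; python3 - <<'E'
from h import *
for th in(0,.07,.14,.2):
    b=-1.131-th;P=np.array([458.3+105*np.cos(b),438+105*np.sin(b)])
    print(th,((proj("scene",(*P,52))-[180,190])*4).round(),((proj("scene",(*P,101))-[180,190])*4).round(),"hinge",((proj("scene",(458.3,438,52))-[180,190])*4).round())
E
```

```text
pos [511.4 345.8  88.9] radius 106.4 tcp theta -0.0823931231148789 yaw err -0.07765886090424345 F [-0.3  0.2  0.5] op 0.4011817327813747 16.325
0 [315. 336.] [309. 267.] hinge [220. 417.]
0.07 [325. 339.] [319. 269.] hinge [220. 417.]
0.14 [335. 342.] [329. 272.] hinge [220. 417.]
0.2 [342. 344.] [337. 274.] hinge [220. 417.]
```

View pics/s11.png

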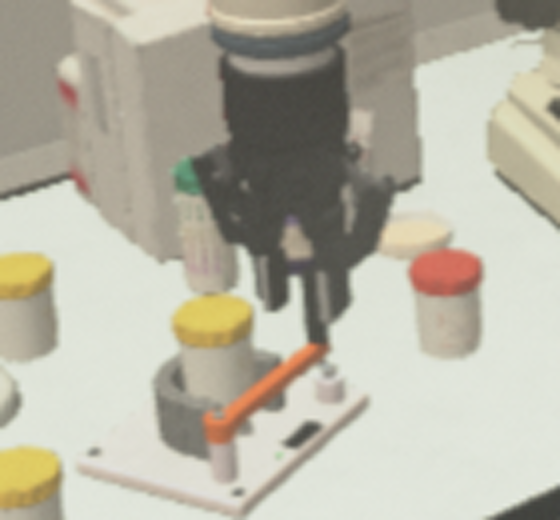

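The bar end moved from (328,350) to (322,347), so it may not have snapped yet. Pushing on in small steps.

Call:
{"fn": "carry_out", "kwargs": {"rows": "0.4 0 0.05 0 -0.1;0.4 0 0.05 0 -0.1;0.4 0 0 0 0"}}

```text
clock: 16.75
eef_pos: [512.7, 346.6, 88.6]
tcp_rot: [-3.139, -0.0, 2.044]
contact_force: [-6.0, -1.3, 3.0]
opening: 0.404
```

```bash
python3 arc.py s12
```

```text
pos [512.7 346.6  88.6] radius 106.4 tcp theta -0.09683940310486694 yaw err -0.063345859400747 F [-6.  -1.3  3. ] op 0.4040702387392597 16.75
```

View pics/s12.png

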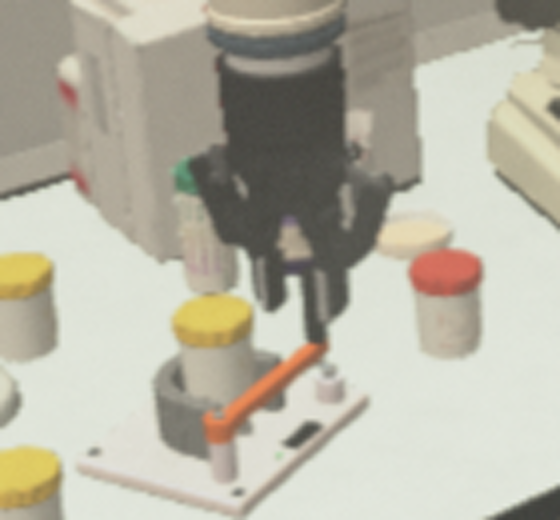

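Force is 6 N opposing, so this is the detent. Continuing.

Call:
{"fn": "carry_out", "kwargs": {"rows": "0.4 0 0.05 0 0;0.4 0 0.05 0 0;0.4 0 0 0 0"}}

```text
clock: 17.18
eef_pos: [513.1, 346.7, 88.3]
tcp_rot: [-3.133, 0.0, 2.044]
contact_force: [-12.6, -5.0, 10.2]
opening: 0.395
```

```bash
python3 arc.py s13
```

```text
pos [513.1 346.7  88.3] radius 106.5 tcp theta -0.10108204661757414 yaw err -0.06779391671950918 F [-12.6  -5.   10.2] op 0.3952649824564649 17.175
```

View pics/s13.png

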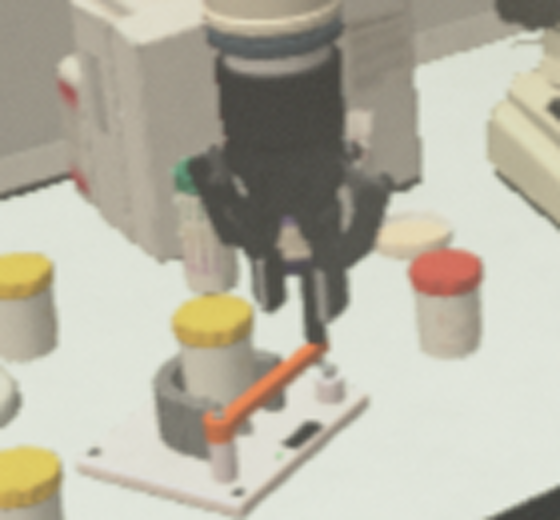

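Force exceeds the detent without motion, so the bar is probably against its shut stop. I'll back off, lift and check from above.

Call:
{"fn": "carry_out", "kwargs": {"rows": "0.4 0 -0.15 0 0;0.4 0 -0.15 0 0;0.4 0 -0.1 0 0;0.4 0 0 0 0;0.4 0 0 -0.4 0;0.4 0 0 -0.8 0;0.4 0 0 -0.9 0;0.4 0 0 -0.9 0;0.4 0 0 -0.5 0;0.4 -0.9 -0.4 0 0;0.4 -0.9 -0.4 0 0;0.4 -0.9 -0.4 0 0"}}

```text
clock: 18.73
eef_pos: [510.6, 253.5, 194.0]
tcp_rot: [-3.142, 0.0, 2.044]
contact_force: [0.1, -0.1, 0.2]
opening: 0.404
```

```bash
python3 arc.py s14; python3 - <<'E'
from h import *
b=r.grab_frame("top");cv2.imwrite("pics/t14f.png",b)
cv2.imwrite("pics/t14.png",cv2.resize(b[210:320,160:310],None,fx=5,fy=5,interpolation=cv2.INTER_CUBIC))
E
```

```text
pos [510.6 253.5 194. ] radius 191.7 tcp theta 0.16366429557050588 yaw err 0.1967664289776696 F [ 0.1 -0.1  0.2] op 0.40399866881856034 18.725
```

View pics/s14.png

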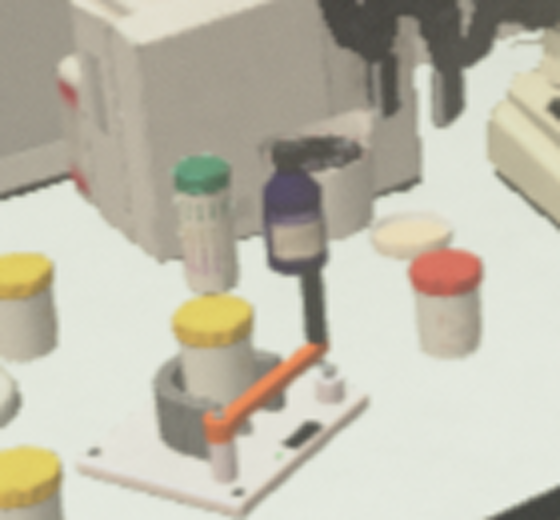

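View pics/t14.png

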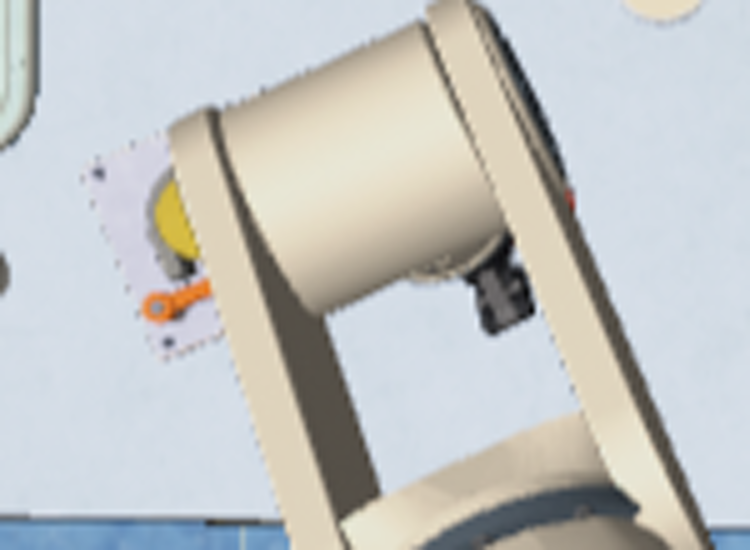

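The knob base at (315,340) matches the θ=0 prediction of (315,336). I'll clear the arm from the top view for a second check, turning the tool back meanwhile.

Call:
{"fn": "carry_out", "kwargs": {"rows": "0.6 -0.1 -0.87 0 0;0.8 -0.1 -0.87 0 0;1 -0.1 -0.87 0 0;1 -0.1 -0.87 0 0;1 -0.1 -0.87 0 0;1 0 0 0 0.9;1 0 0 0 1;1 0 0 0 1;1 0 0 0 1;1 0 0 0 1;1 0 0 0 1;1 0 0 0 0"}}

```text
clock: 20.32
eef_pos: [401.4, 182.1, 194.0]
tcp_rot: [3.142, -0.0, 1.221]
contact_force: [-0.4, 0.3, -0.7]
opening: 1.006
```

Call:
{"fn": "carry_out", "kwargs": {"rows": "1 0 0 0 1;1 0 0 0 1;1 0 0 0 1;1 0 0 0 1;1 0 0 0 1;1 0 0 0 0.85;1 0 0 0 0;1 0 0 0 0"}}

```text
clock: 21.32
eef_pos: [401.3, 181.8, 193.9]
tcp_rot: [-3.142, -0.0, 0.407]
contact_force: [-0.5, 0.1, 0.5]
opening: 0.995
```

```bash
python3 - <<'E'
from plan import *
plan([(510.8,410.7,160)])
b=r.grab_frame("top");cv2.imwrite("pics/t15f.png",b)
cv2.imwrite("pics/t15.png",cv2.resize(b[210:320,160:310],None,fx=5,fy=5,interpolation=cv2.INTER_CUBIC))
for c,s in blobs(b,(20,120,120),(32,255,255),60):print(c,s)
E
```

```text
at [401.3 181.8 193.9] [-3.1416e+00 -1.0000e-04  4.0690e-01] F [-0.5  0.1  0.5] op 0.995 t 21.325 q [0.42 0.14 2.07 0.   0.93 1.59]
7 [ 0.91  -0.795  0.162] [ 6.37 -5.56  1.13]
[190.8 183.6] [183, 176, 17, 16, 216]
[199.5 252.5] [191, 244, 18, 18, 243]
[148.  264.1] [140, 256, 17, 17, 224]
```

View pics/t15.png

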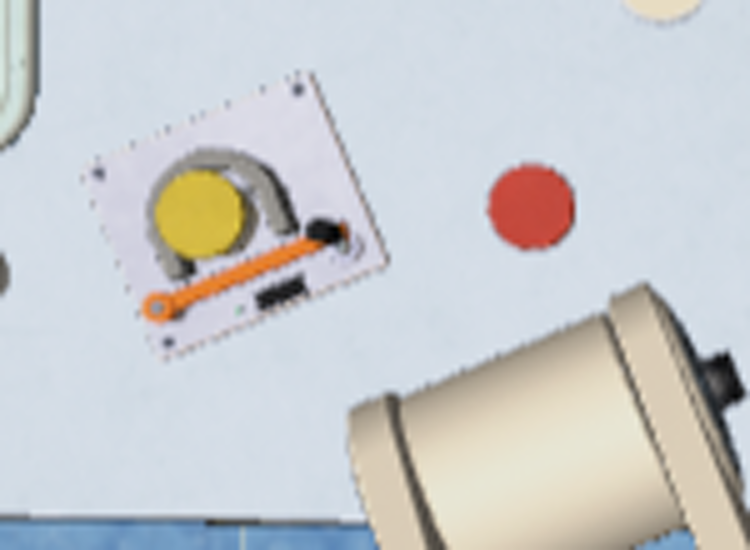

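Top view: the bar runs from (158,308) to (345,230) at 22.6°, parallel to the plate front edge at 23.5°, so it is shut. The red cup has not moved at (531,207). The yellow lid is centred at about (199,214).

```bash
python3 - <<'E'
from plan import *
p=onz("top",199.5,252.5,92);print(p.round(1))
a=r.grab_frame("scene")
for c,s in blobs(a,(20,120,120),(32,255,255),60):print(c,s,onz("scene",*c,84).round(1))
plan([(p[0],p[1],165)])
E
```

```text
[509.  409.5  92. ]
[183.3 258.6] [175, 254, 17, 10, 141] [648.9 472.8  84. ]
[232.5 269.7] [224, 264, 18, 12, 171] [513.8 408.8  84. ]
[183.5 309.1] [174, 303, 20, 14, 232] [430.1 578.4  84. ]
at [401.3 181.7 193.9] [-3.1416 -0.      0.4053] F [-0.3  0.2  0.5] op 0.998 t 21.425 q [0.42 0.14 2.07 0.   0.93 1.59]
7 [ 0.899 -0.795  0.138] [ 6.29 -5.56  0.96]
```

Call:
{"fn": "carry_out", "kwargs": {"rows": "1 0.9 -0.8 0 0;1 0.9 -0.8 0 0;1 0.9 -0.8 0 0;1 0.9 -0.8 0 0;1 0.9 -0.8 0 0;1 0.9 -0.8 0 0;1 0.9 -0.8 0 0;1 0 0 0.5 0;1 0 0 0.5 0;1 0 0 0 0;1 0 0 0 0;1 0 0 0 0"}}

```text
clock: 22.92
eef_pos: [509.6, 410.1, 164.6]
tcp_rot: [-3.141, -0.001, 0.403]
contact_force: [-0.3, -0.6, -0.1]
opening: 1.004
```

```bash
python3 - <<'E'
from plan import *
plan([(510.3,410.2,88.5)])
E
```

```text
at [509.6 410.1 164.6] [-3.1413e+00 -9.0000e-04  4.0250e-01] F [-0.3 -0.6 -0.1] op 1.004 t 22.925 q [ 0.68  0.49  1.64 -0.    1.01  1.84]
3 [0.008 0.002 0.845] [0.02 0.01 2.54]
```

Call:
{"fn": "carry_out", "kwargs": {"rows": "1 0.02 0 0.5 0;1 0 0 0.6 0;1 0 0 0.6 0;1 0 0 0.5 0;1 0 0 0.3 0;1 0 0 0 0;0.7 0 0 0 0;0.4 0 0 0 0;0.4 0 0 0 0;0.4 0 0 0 0;0.4 0 0 0 0;0.4 0 0 0 0", "newtons": 40}}

```text
clock: 24.42
eef_pos: [510.0, 410.6, 89.0]
tcp_rot: [-3.141, -0.0, 0.403]
contact_force: [-0.4, 0.7, 3.1]
opening: 0.558
```

```bash
python3 - <<'E'
from plan import *
plan([(510.3,410.2,79)])
a=r.grab_frame("scene")
cv2.imwrite("pics/s16.png",cv2.resize(a[210:320,180:300],None,fx=5,fy=5,interpolation=cv2.INTER_CUBIC))
E
```

```text
at [510.  410.6  89. ] [-3.1414e+00 -4.0000e-04  4.0280e-01] F [-0.4  0.7  3.1] op 0.558 t 24.425 q [0.68 0.58 1.68 0.   0.88 1.84]
1 [0.004 0.018 0.334] [0.   0.02 0.33]
```

View pics/s16.png

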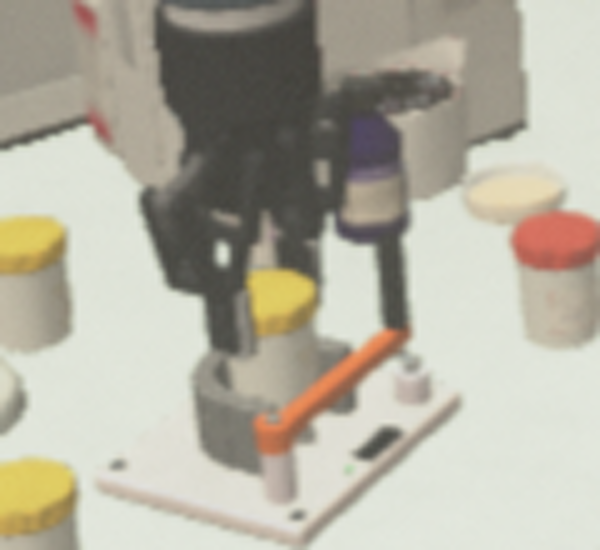

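Call:
{"fn": "carry_out", "kwargs": {"rows": "0.4 0 0 0.05 0;0.4 0 0 0.05 0;0.4 0 0 0.05 0;0.4 0 0 0.05 0;0.4 0 0 0 0;0.4 0 0 0 0"}}

```text
clock: 25.22
eef_pos: [509.9, 410.6, 83.0]
tcp_rot: [-3.141, -0.0, 0.403]
contact_force: [0.1, 1.1, 5.3]
opening: 0.56
```

Call:
{"fn": "carry_out", "kwargs": {"rows": "0.4 0 0 0.04 0;0.4 0 0 0.03 0;0.4 0 0 0 0;0.4 0 0 0 0"}}

```text
clock: 25.72
eef_pos: [509.9, 410.6, 80.8]
tcp_rot: [-3.142, -0.0, 0.403]
contact_force: [1.4, 1.9, 5.9]
opening: 0.558
```

Call:
{"fn": "carry_out", "kwargs": {"rows": "0.4 0 0 0.03 0;0.4 0 0 0.02 0;0.4 0 0 0 0;0.4 0 0 0 0"}}

```text
clock: 26.22
eef_pos: [510.2, 410.7, 79.8]
tcp_rot: [-3.141, -0.001, 0.403]
contact_force: [-0.0, 0.6, 8.0]
opening: 0.554
```

Call:
{"fn": "carry_out", "kwargs": {"rows": "0.4 0 0 0.02 0;0.4 0 0 0 0;0.4 0 0 0 0"}}

```text
clock: 26.6
eef_pos: [510.3, 410.7, 79.8]
tcp_rot: [-3.141, -0.001, 0.403]
contact_force: [-0.8, 0.2, 12.9]
opening: 0.557
```

Force rose from 8.0 to 12.9 N with no further descent, so the cup is on the hard stop. One last look before handing in.

```bash
python3 - <<'E'
from plan import *
a=r.grab_frame("scene")
cv2.imwrite("pics/s17.png",cv2.resize(a[210:320,180:300],None,fx=5,fy=5,interpolation=cv2.INTER_CUBIC))
plan([(510.3,410.2,79)])
E
```

```text
at [510.2 410.7  79.7] [-3.1414e+00 -1.0000e-03  4.0280e-01] F [-0.7 -0.1 12.4] op 0.56 t 26.65 q [ 0.68  0.59  1.69 -0.    0.86  1.84]
1 [-0.005  0.017  0.025] [-0.01  0.02  0.02]
```

View pics/s17.png

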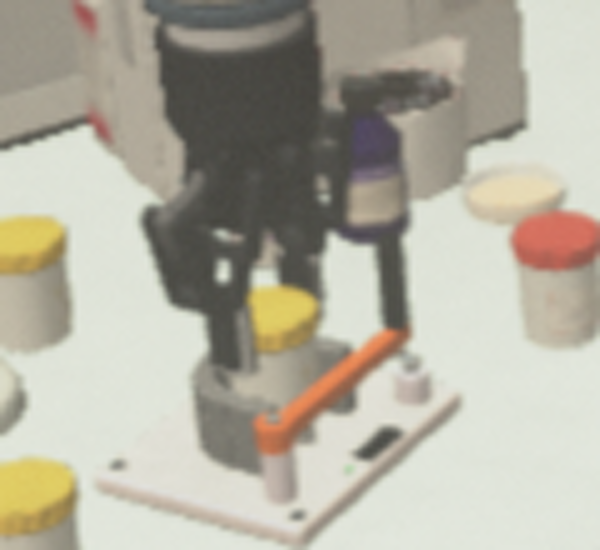

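```bash
python3 -c "
from rig import r
print(r.sign_off()); s=r.sense(); print(s['clock'],s['contact_force'])"
```

```text
the job is handed in; nothing more can be done
None
the job is handed in; nothing more can be done
```

The yellow-lidded cup is seated on the stop pads with the keeper bar shut, and I handed the job in at about 26.7 s while still gripping and pressing it. No verdict was reported.

- **Placing:** I took the yellow cup farthest right, at about (414, 196) mm, and stood it upright on the plunger at about (511, 411) mm with the bar open.
- **Keeper bar:** I swung the bar by its knob until it stopped. In the pictures it then lay parallel to the dock's front edge (22.6° against 23.5°), and the knob was where the shut position should be.
- **Pressing:** I gripped the lid again and pressed straight down about 9 mm. The force rose along the spring to about 6–8 N, then to 12.9 N with no further travel. The cup's underside works out at about 22.3 mm, against 22 mm for the pads. The last reading was 12.4 N.
- **Red cup:** it did not move.

Two checks were less clear:
- **Detent snap:** I did not see it as a clean force peak. I read it from a jump in the bar's position, then a firm 13 N against the stop, and from the pictures afterwards.
- **Early bar angle:** one reading from the oblique view, taken while the gripper was in the way, gave about 0.07 rad. The later views showed about 0.

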